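# Load a backplate on the carrier and lift the carrier level

### The job

Get the carrier ready to leave the bench: take the brass backplate by its black grip, lower it over the two locating pins of the carrier until it rests flush on the deck, and let go of it. Then grip the carrier by its black handle bar, lift it straight up without tipping it until its underside is at least 10 cm above the bench, and finish while still holding it there in the gripper, steady and level, with the backplate still flush on its pins and the nickel ring mount still in its nest. Leave the other things on the bench alone.

Things in the scene. Friction and masses are not known exactly. Their poses are not given: they have to be found in the camera images.
- carrier: dark steel carrier, loose, about 0.55 kg, standing on the bench on rubber feet: a flat deck 64 mm (its x) by 230 mm (its y), deck top 12 mm above its underside. Origin: centre of the underside; z up. At +y it has the two locating pins, in the middle the handle, at -y the grey ring nest
- carrier_seat (a point): point on the carrier's deck (12 mm above its underside) half-way between the two steel locating pins, 74 mm from the carrier's middle toward its +y end; axes as the carrier's. The pins stand at y = +25 and -25 mm from it, 8 mm thick, 13.5 mm tall, tapering to 3.6 mm at the tip over the upper 6.5 mm. The pins lie in line with the handle bar
- carrier_handle (a point): centre of the carrier's black handle bar, 66 mm above the carrier's underside; axes as the carrier's. The bar is 12 mm thick (x), 60 mm long (y) and 16 mm high, on two legs at y = +22 and -22 mm; free space below it between the legs. Near the centre of mass of the loaded carrier
- plate_grip (a point): middle of the black upright grip of the brass backplate, where to grasp it, 34 mm above the plate's underside; axes as body plate's. The grip is a block 14 mm thick (x), 30 mm long (y), rising from the plate's top to 46 mm above its underside. Seated, this point is 34 mm straight above point carrier_seat, with the plate's y along the carrier's y
- ring_center (a point): centre of the loose nickel ring mount, 32 mm across, 28 mm tall, standing in the carrier's round nest (wall 9 mm high, about 2 mm play all round), 74 mm from the carrier's middle toward its -y end. It has its own yaw. Stays there
- bell: black turned microphone bell housing, 55x55x91 mm, standing; bystander, to be left alone. Origin: centre of its underside
- driver: yellow-ended precision screwdriver, 140 mm long, lying; bystander, to be left alone. Origin: centre of its underside
- tape: roll of yellow tape lying flat, 63 mm across, 19 mm high; bystander, to be left alone. Origin: centre of its underside
- pliers: small orange-handled pliers, 102 mm long, lying flat; bystander, to be left alone. Origin: centre of its underside
- plate: the loose brass backplate, 46 mm (its x) by 72 mm (its y), 10 mm thick, about 0.085 kg, lying flat on the bench at the start; two through holes of 10 mm at y = +25 and -25 mm (x = 0). Origin: centre of its underside; z up. It is the same either way round (half turn about z)
Not all that is in view belongs to the job. Of the things that look like the plate, take the one that is nearest to the robot's base at the start.

How it is judged:
By the outcome, as a careful person would: the job done as asked, in the order asked, and still so for the second after the job is handed in, while the arm keeps its last pose, push and grip.
It also fails if it takes over 48 s, if anything falls off the work surface, if the arm or the gripper's body presses on something with over 40 N, if the wrist force passes 120 N, or if a joint passes its speed limit or range.

### The arm

A 6-joint arm with a two-finger parallel gripper is mounted at the origin on a cart in front of the work surface, level with it; the furniture and walls round the work are solid. World frame = base frame: x ahead of the robot, y to its left, z up, the work surface at z = 0. Lengths are in m, angles in rad, forces in N, time in s.
With the tool pointing down it reaches from about 0.3 to 0.95 m from the base axis. Payload 3.1 kg.
Tool frame: the origin (TCP) lies midway between the tips of the shut fingers; the grasp point (between the pads) lies 19 mm behind it; x points along the fingers, z is the direction in which the jaws open and shut, and the axes are right-handed (so a half turn about x gives the same grasp; the last joint's range is limited). The gripper opens to 85 mm and grips with 20 to 120 N. Pads are 22 mm wide; open, the fingers measure 114 mm over their backs; the gripper's body (76 mm by 85 mm) begins 54 mm behind the grasp point. The pads swing forward as they close: fully open they stand 13 mm farther back than shut.
Start: joints at [-1.344, 0.308, 1.634, -0, 1.2, -0.07], TCP at [0.183, -0.598, 0.231] pointing down, gripper open.
Joint ranges: [-3.06, 3.06], [-0.79, 1.96], [0.05, 2.63], [-1.19, 4.34], [0.05, 2.64], [-2.94, 2.94]. Speed limits (rad/s): [2.79, 2.79, 3.14, 3.14, 3.14, 3.14].

### API

Orientations are given as a rotation vector (axis times angle).
In Python, from workcell import readout, read_camera, calibration, manip gives the robot as it stands.
- The arm moves only by the tool move_arm, never from a script. Its argument "deltas" is one flat list of numbers, 7 for each row, row after row: the shift along the tool's x, y, z in m, then the turn, a rotation vector about the tool's x, y, z in units of 5 degrees (1.0 is 5 degrees), then the finger opening in m, from 0 to 0.0854. A call has 1 to 5 rows; each row is the pose to reach, as a shift and turn from the pose commanded when the call began, along the tool's axes at that moment; what a row does not reach only later rows make up. A row lasts 1/12 s, in which the tool goes at most 41.7 mm and 7.16 degrees, less where a joint would pass 70% of its speed; a pose out of reach is approached as far as the arm can. A call with a gripper value outside its range is refused whole. The fingers move at their own pace and stop on an object; the grip force is fixed at half the most. Time passes only in rows, so rows that repeat a pose let the fingers close. It gives the time, the measured TCP pose, the force and the opening at its end, in the units of the state.
- readout.get_obs(): the state, without advancing time (a new reading comes with each control period).
- read_camera(name): name is "side" or "top"; returns (picture, depth): 384x512x3 uint8, red, green, blue; 384x512 float32, m along the optical axis (not along the pixel's ray), 0 where there is no reading.
- calibration(name): a dict with "fx", "fy", "cx", "cy" (pixels), "D" ([k1, k2, p1, p2, k3] as OpenCV has them; the pictures are not rectified), "R" (3x3) and "t" (3): a world point X has camera coordinates R X + t. Camera axes: x right, y down, z forward; pixel columns grow to the right and rows downward; lengths in m; the calibration is good to about 2 mm. A picture is of the moment at which its call begins. calibration takes no time and is no camera call.
- manip.close_job(): hands the job in, once; it reports no verdict.
The state is a dict: "clock": time; "qpos": joint angles; "dq": joint speeds; "joint_torque": joint torques, N m; "tcp_pos": TCP position; "ee_rot": TCP orientation; "force": force on the tool from outside, world axes, zero at the start; "wrist_torque": the same for the moment, N m; "gripper_width": finger opening in m.
Only numpy, scipy, OpenCV 4.12 (cv2) and the standard library are available. Lean on these libraries where they do the work, as an engineer would, in place of code of your own. Each camera call takes 0.05 s, during which the arm holds its last target. There are 200 camera calls.

## Working session

There is one attempt and no reset: what is moved stays moved. The work goes in short steps, Python scripts to look and compute and a tool call to move; the robot and the scene stay as the last step left them, time stands still between calls to the robot, and variables do not carry over. Pictures are saved under pics/ and viewed, about 8 in all and at most 12, crops included, and the job is handed in when it is done.

Besides the shell and the picture viewer there is one more tool, called after "Emit:" as name(argument=value, ...) on one line, values as JSON. move_arm: Moves the arm, as the interface text tells. Its arguments: {"type":"object","properties":{"deltas":{"type":"array"}},"required":["deltas"]}

```bash
mkdir -p pics; ls
cat > h.py <<'E'
import numpy as np, cv2
from workcell import readout, read_camera, calibration, manip
from scipy.spatial.transform import Rotation as Ro
def grab(n,tag):
    im,d=read_camera(n); np.savez(f'{tag}.npz',im=im,d=d); return im,d
def load(tag): z=np.load(f'{tag}.npz'); return z['im'],z['d']
def ray(n,u,v):
    c=calibration(n);K=np.array([[c['fx'],0,c['cx']],[0,c['fy'],c['cy']],[0,0,1]])
    p=cv2.undistortPoints(np.array([[[u,v]]],float),K,np.array(c['D']))[0,0]
    R=np.array(c['R']);t=np.array(c['t'])
    return -R.T@t, R.T@np.array([p[0],p[1],1.])
def atz(n,u,v,z):
    o,r=ray(n,u,v); return o+r*(z-o[2])/r[2]
def dep(n,u,v,d):
    o,r=ray(n,u,v); return o+r*d
def proj(n,X):
    c=calibration(n);K=np.array([[c['fx'],0,c['cx']],[0,c['fy'],c['cy']],[0,0,1]])
    return cv2.projectPoints(np.array(X,float).reshape(-1,3),cv2.Rodrigues(np.array(c['R']))[0],np.array(c['t'],float),K,np.array(c['D']))[0][:,0]
def tri(u1,v1,u2,v2,a='top',b='side'):
    o1,r1=ray(a,u1,v1);o2,r2=ray(b,u2,v2)
    s=np.linalg.lstsq(np.c_[r1,-r2],o2-o1,rcond=None)[0]
    p,q=o1+r1*s[0],o2+r2*s[1]; return (p+q)/2,np.linalg.norm(p-q)
E
python3 - <<'E'
from h import *
for n in ('top','side'):
    im,d=grab(n,n+'0'); cv2.imwrite(f'pics/{n}0.png',cv2.resize(im[...,::-1],(768,576),interpolation=cv2.INTER_CUBIC))
    c=calibration(n);print(n,c, -np.array(c['R']).T@np.array(c['t']))
print(readout.get_obs())
E
```

```text
pics
top {'fx': 494.79116192895975, 'fy': 494.79116192895975, 'cx': 257.9863713462522, 'cy': 182.48739264244674, 'D': array([-0.10823473,  0.        ,  0.        ,  0.        ,  0.        ]), 'R': array([[ 0.00345003, -0.99988851, -0.01452814],
       [-0.994727  , -0.00194234, -0.10253988],
       [ 0.10250022,  0.0148053 , -0.9946228 ]]), 't': array([-0.02320845,  0.57634384,  1.49604161])} [ 0.42004025 -0.04423574  1.54675814]
side {'fx': 497.0741217757308, 'fy': 497.0741217757308, 'cx': 259.41780209538126, 'cy': 193.97833241083524, 'D': array([-0.07260808,  0.        ,  0.        ,  0.        ,  0.        ]), 'R': array([[ 0.98532392, -0.17039634,  0.01009216],
       [-0.06656022, -0.43798558, -0.89651457],
       [ 0.15718302,  0.88268551, -0.44289929]]), 't': array([-0.56784924,  0.06728353,  1.11591068])} [ 0.38859164 -1.05228841  0.56028753]
{'clock': 0.1, 'qpos': array([-1.34370452e+00,  3.08955864e-01,  1.63505783e+00,  6.78173861e-06,
        1.19970977e+00, -6.97019993e-02]), 'dq': array([-0.00124783, -0.00176258, -0.00381889, -0.00145932,  0.00125834,
       -0.00023841]), 'joint_torque': array([-1.27207986e-04, -4.16408122e+01, -2.77644932e+01, -1.05375540e-05,
        4.00219506e-03, -6.86655298e-06]), 'tcp_pos': array([ 0.18259016, -0.59694965,  0.23013898]), 'ee_rot': array([ 0.9892282 ,  1.3367685 , -0.98692176]), 'force': array([-0.52843758,  0.04840211, -0.69267882]), 'wrist_torque': array([-0.00331723, -0.02574134,  0.00112401]), 'gripper_width': 0.08543695728929838}
```

View pics/top0.png

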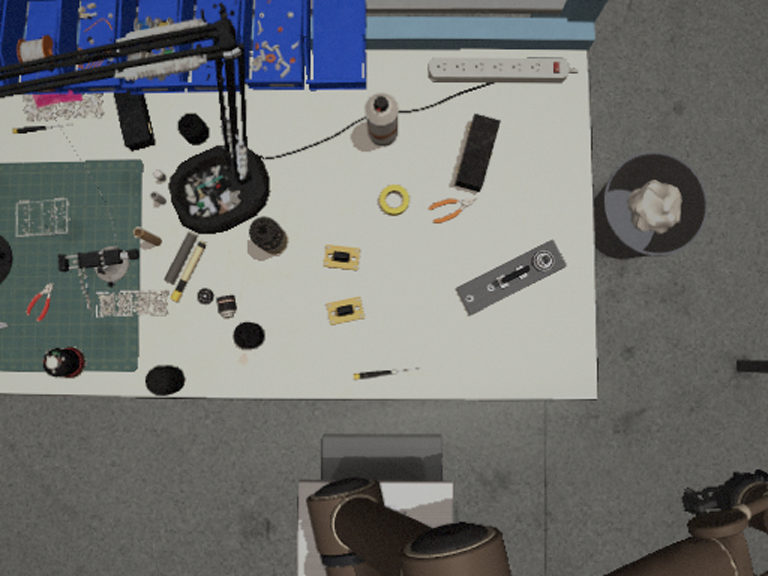

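View pics/side0.png

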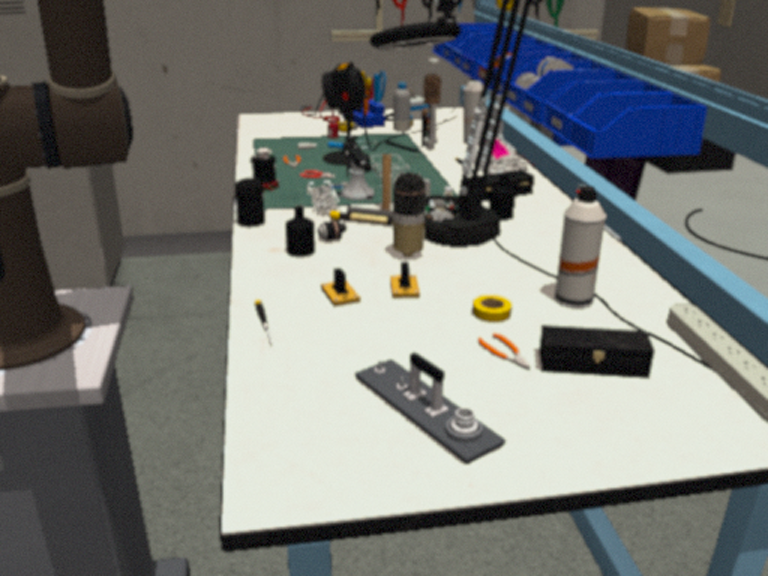

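Top view (768 scale): two brass plates, at (345,311) and (342,258). The carrier is at (512,277), with its pins toward the left-lower end and its ring at (543,262). Base +x points up in the picture, so the lower plate is nearest the base, seen in the side view at (340,290). I'll confirm that with numbers and an enlarged crop.

Run:
```python
from h import *
for n,(u,v) in dict(near=(345,311),far=(342,258)).items():
    p=atz('top',u/1.5,v/1.5,.04);print(n,p,np.hypot(*p[:2]))
def crop(tag,u,v,w,h,s):
    im,_=load(tag);return cv2.resize(im[v:v+h,u:u+w,::-1],(w*s,h*s),interpolation=cv2.INTER_CUBIC)
a=crop('top0',205,155,50,70,8);b=crop('top0',300,155,80,60,5)
c=crop('side0',210,170,75,40,5);e=crop('side0',232,228,108,84,5)
A=np.zeros((560,800,3),np.uint8);A[:560,:400]=a;A[:300,400:]=b;A[340:540,400:775]=c
cv2.imwrite('pics/crops.png',A)
cv2.imwrite('pics/sidecar.png',cv2.resize(e,None,fx=1.4,fy=1.4))
```

```text
near [0.49896214 0.06330642 0.04      ] 0.5029621478011684
far [0.60753155 0.0704477  0.04      ] 0.6116023688493037
```

View pics/crops.png

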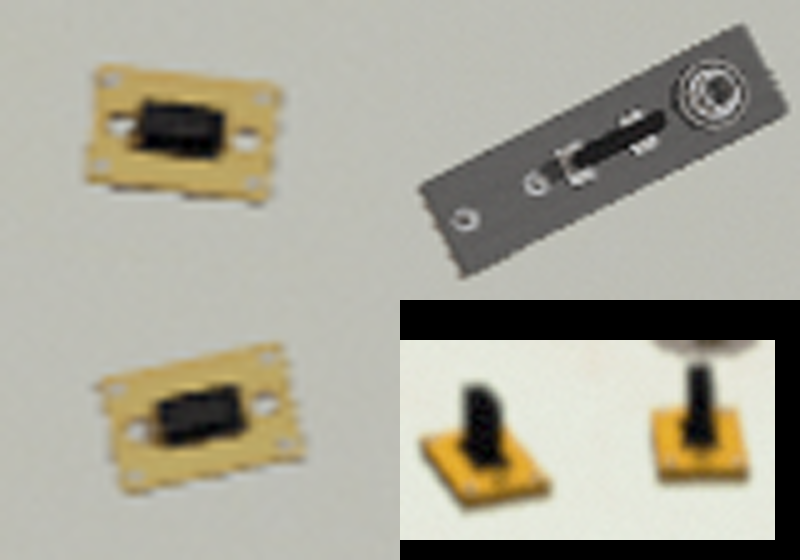

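View pics/sidecar.png

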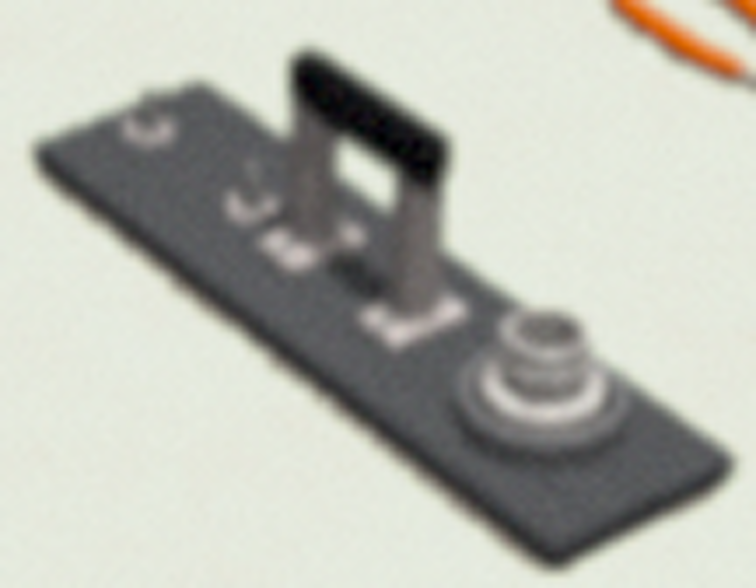

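Crops: the near plate is the lower one, with grip top around (200,416) in the crop and holes at (138,430) and (264,404). By range it is 0.503 m from the base against 0.612 m for the other, so it is the one to take. The carrier's pins are at (466,220) and (536,183), with the ring at (713,93). Next I'll fit poses from both views.

```bash
cat >> h.py <<'E'
from scipy.optimize import least_squares
def px(U,V,u0,v0,s,ou=0,ov=0): return ((U-ou+.5)/s-.5+u0,(V-ov+.5)/s-.5+v0)
def fit(obs,x0,fixz=None):
    # obs: (cam,(u,v),(x,y,z) in body); params x,y,z,yaw
    def f(p):
        z=p[2]; c,s=np.cos(p[3]),np.sin(p[3]);r=[]
        for n,uv,b in obs:
            X=[p[0]+c*b[0]-s*b[1],p[1]+s*b[0]+c*b[1],z+b[2]]
            r+=list(proj(n,X)[0]-uv)
        return np.array(r)
    return least_squares(f,x0,loss='soft_l1',f_scale=.5),f
E
cat > m.py <<'E'
from h import *
A=lambda U,V:px(U,V,205,155,8); B=lambda U,V:px(U,V,300,155,5,400,0)
C=lambda U,V:px(U,V,210,170,5,400,340); S=lambda U,V:px(U,V,232,228,7)
# plate: yaw ~ y axis along world +y (image left) rotated
pl=[('top',A(103,385),(.023,.036,.01)),('top',A(283,345),(.023,-.036,.01)),('top',A(304,458),(-.023,-.036,.01)),('top',A(126,492),(-.023,.036,.01)),
('top',A(138,430),(0,.025,.01)),('top',A(264,404),(0,-.025,.01)),('top',A(199,414),(0,0,.046)),
('side',C(421,438),(-.023,.036,.01)),('side',C(465,500),(-.023,-.036,.01)),('side',C(549,485),(.023,-.036,.01)),('side',C(482,388),(0,0,.046))]
ca=[('top',B(420,187),(.032,.115,.012)),('top',B(745,27),(.032,-.115,.012)),('top',B(790,107),(-.032,-.115,.012)),('top',B(465,277),(-.032,.115,.012)),
('top',B(466,219),(0,.099,.016)),('top',B(536,183),(0,.049,.016)),('top',B(621,138),(0,0,.074)),
('side',S(37,148),(-.032,.115,.012)),('side',S(200,83),(.032,.115,.012)),('side',S(733,463),(.032,-.115,.012)),('side',S(553,553),(-.032,-.115,.012)),
('side',S(151,92),(0,.099,.0255)),('side',S(253,164),(0,.049,.0255)),('side',S(375,92),(0,0,.072))]
for nm,o,x0 in(('plate',pl,[.5,.063,0,.2]),('carrier',ca,[.56,-.27,0,0.4])):
    best=None
    for sg in (1,-1):
        x=list(x0);x[3]*=sg
        r,f=fit(o,x)
        if best is None or r.cost<best[0].cost:best=(r,f)
    r,f=best;print(nm,r.x.round(4),np.degrees(r.x[3]).round(2));print(f(r.x).reshape(-1,2).round(2).tolist())
    for cam in('top','side'):
        q,_=fit([a for a in o if a[0]==cam],r.x);print(cam,q.x.round(4))
o=readout.get_obs();print(Ro.from_rotvec(o['ee_rot']).as_matrix().round(3))
E
python3 m.py
```

```text
plate [ 0.5027  0.0657 -0.0037  0.2021] 11.58
[[-0.14, -0.92], [-0.05, -0.48], [0.18, -0.16], [-0.22, 0.15], [0.34, -0.03], [0.29, 0.06], [-0.27, -0.25], [-0.53, 0.08], [-0.86, -0.29], [0.13, -0.23], [-0.12, 1.54]]
top [ 0.5035  0.0677 -0.0308  0.2041]
side [ 5.029e-01  5.860e-02 -1.000e-04  1.967e-01]Traceback (most recent call last):
  File "m.py", line 16, in <module>
    r,f=fit(o,x)
        ~~~^^^^^
  File "h.py", line 33, in fit
    return least_squares(f,x0,loss='soft_l1',f_scale=.5),f
           ~~~~~~~~~~~~~^^^^^^^^^^^^^^^^^^^^^^^^^^^^^^^^
    return func(*args, **kwargs)
    result = trf(vector_fun.fun, vector_fun.jac, x0, f0, J0, lb, ub, ftol, xtol,
                 gtol, max_nfev, x_scale, loss_function, tr_solver,
                 tr_options.copy(), verbose, callback=callback_wrapped)
    return trf_no_bounds(
        fun, jac, x0, f0, J0, ftol, xtol, gtol, max_nfev, x_scale,
        loss_function, tr_solver, tr_options, verbose, callback=callback)
    J = jac(x)
    self._update_jac()
    ~~~~~~~~~~~~~~~~^^
    self.J = self.jac_wrapped(xp_copy(self.x), f0=self.f)
     
[... 473 characters left out ...]
^
                             mf)
                             ^^^
    df = [f_eval - f0 for f_eval in f_evals]
                                    ^^^^^^^
    f = np.atleast_1d(self.fun(x, *self.args, **self.kwargs))
                      ~~~~~~~~^^^^^^^^^^^^^^^^^^^^^^^^^^^^^^
    return np.atleast_1d(self.fun(x))
                         ~~~~~~~~^^^
    return self.f(x, *self.args, **self.kwargs)
           ~~~~~~^^^^^^^^^^^^^^^^^^^^^^^^^^^^^^
  File "h.py", line 31, in f
    r+=list(proj(n,X)[0]-uv)
            ~~~~^^^^^
  File "h.py", line 17, in proj
    c=calibration(n);K=np.array([[c['fx'],0,c['cx']],[0,c['fy'],c['cy']],[0,0,1]])
ValueError: time passes only in moves, steps and waits
```

```bash
sed -i 's/^from scipy.spatial.*/&\nimport functools\ncalibration=functools.lru_cache(calibration)/' h.py; python3 m.py
```

```text
plate [ 0.5027  0.0657 -0.0037  0.2021] 11.58
[[-0.14, -0.92], [-0.05, -0.48], [0.18, -0.16], [-0.22, 0.15], [0.34, -0.03], [0.29, 0.06], [-0.27, -0.25], [-0.53, 0.08], [-0.86, -0.29], [0.13, -0.23], [-0.12, 1.54]]
top [ 0.5035  0.0677 -0.0308  0.2041]
side [ 5.029e-01  5.860e-02 -1.000e-04  1.967e-01]
carrier [ 0.5738 -0.2803 -0.0042  0.4662] 26.71
[[-0.2, -0.53], [-0.31, -1.13], [0.16, 0.92], [0.14, -0.19], [-0.04, -0.16], [0.23, -0.14], [0.08, -0.07], [-1.16, -0.5], [0.53, -0.68], [0.71, -0.68], [-0.19, -0.05], [-0.24, 0.46], [-0.04, 0.99], [-1.12, 1.95]]
top [ 0.5734 -0.2805 -0.0062  0.4673]
side [ 0.5744 -0.2794 -0.0048  0.4636]
[[-0.     0.956  0.292]
 [ 0.002  0.292 -0.956]
 [-1.     0.    -0.002]]
```

```bash
cat > plan.py <<'E'
# usage: plan.py x y z yawdeg [x y z yaw ...] : deltas from the current pose (tool frame) to each target, tool pointing exactly down, tool z at yaw
import sys; from h import *
def show(a):
    o=readout.get_obs();R0=Ro.from_rotvec(o['ee_rot']);p0=o['tcp_pos']
    z=R0.as_matrix()[:,2];print('t',o['clock'],'p',p0.round(4),'yaw',np.degrees(np.arctan2(z[1],z[0])).round(2),'w',round(o['gripper_width'],4),'F',o['force'].round(2),'j',o['qpos'].round(2))
    for i in range(0,len(a),4):
        y=np.radians(a[i+3]);zt=np.array([np.cos(y),np.sin(y),0]);xt=np.array([0,0,-1.])
        T=Ro.from_matrix(np.c_[xt,np.cross(zt,xt),zt])
        print((R0.inv().apply(np.array(a[i:i+3])-p0)).round(4),(np.degrees((R0.inv()*T).as_rotvec())/5).round(3))
show([float(s) for s in sys.argv[1:]])
E
python3 plan.py .503 .066 .12 11.6
```

```text
t 0.1 p [ 0.1826 -0.5969  0.2301] yaw -73.0 w 0.0854 F [-0.53  0.05 -0.69] j [-1.34  0.31  1.64  0.    1.2  -0.07]
[ 0.1114  0.5003 -0.54  ] [-16.919  -0.018  -0.019]
```

Emit:
move_arm(deltas=[0,0.025,-0.027,-0.85,0,0,0.0854,0,0.05,-0.054,-1.7,0,0,0.0854,0,0.075,-0.081,-2.55,0,0,0.0854,0,0.1,-0.108,-3.4,0,0,0.0854,0,0.125,-0.135,-4.25,0,0,0.0854])

```text
clock: 0.52
tcp_pos: [0.263, -0.4301, 0.2306]
ee_rot: [0.703, 1.455, -0.702]
force: [0.6, -0.1, -0.1]
gripper_width: 0.0857
```

Emit:
move_arm(deltas=[0,0.033,-0.016,-0.85,0,0,0.0854,0,0.066,-0.032,-1.7,0,0,0.0854,0,0.099,-0.048,-2.55,0,0,0.0854,0,0.132,-0.064,-3.4,0,0,0.0854,0,0.165,-0.08,-4.25,0,0,0.0854])

```text
clock: 0.93
tcp_pos: [0.343, -0.2651, 0.231]
ee_rot: [0.415, 1.531, -0.414]
force: [0.4, 0.2, 0.3]
gripper_width: 0.0854
```

```bash
python3 plan.py .503 .066 .12 11.6
```

```text
t 0.9333 p [ 0.343  -0.2651  0.231 ] yaw -30.31 w 0.0854 F [0.36 0.21 0.32] j [-0.76 -0.07  2.06  0.    1.15 -0.23]
[ 0.111   0.3666 -0.0289] [-8.383e+00 -3.000e-03 -4.000e-03]
```

Emit:
move_arm(deltas=[0.01,0.0366,-0.003,-0.838,0,0,0.0854,0.02,0.0732,-0.006,-1.676,0,0,0.0854,0.03,0.11,-0.009,-2.514,0,0,0.0854,0.04,0.146,-0.012,-3.352,0,0,0.0854,0.05,0.183,-0.0145,-4.19,0,0,0.0854])

```text
clock: 1.35
tcp_pos: [0.4232, -0.1002, 0.1807]
ee_rot: [0.128, 1.567, -0.128]
force: [0.8, -0.3, -0.0]
gripper_width: 0.0854
```

Emit:
move_arm(deltas=[0.01,0.0352,0.0104,-0.838,0,0,0.06,0.02,0.0704,0.0208,-1.676,0,0,0.06,0.03,0.106,0.0312,-2.514,0,0,0.06,0.04,0.141,0.0416,-3.352,0,0,0.06,0.05,0.176,0.052,-4.19,0,0,0.06])

```text
clock: 1.77
tcp_pos: [0.5037, 0.0648, 0.1304]
ee_rot: [-0.16, 1.566, 0.159]
force: [0.6, 0.4, 1.1]
gripper_width: 0.0598
```

```bash
python3 plan.py .503 .066 .12 11.6 .503 .066 .018 11.6
python3 - <<'E'
from h import *
P=[]
for n,u,v,w,h,s in(('top',195,150,64,70,6),('side',190,120,96,100,5)):
    im,d=grab(n,n+'1');P.append(cv2.resize(im[v:v+h,u:u+w,::-1],(w*s,h*s) if n=='top' else (400,420),interpolation=cv2.INTER_CUBIC))
A=np.hstack(P);cv2.imwrite('pics/pre.png',A);print(A.shape)
E
```

```text
t 1.7667 p [0.5037 0.0648 0.1304] yaw 11.64 w 0.0598 F [0.62 0.38 1.11] j [ 0.04  0.21  1.99 -0.    0.95 -0.16]
[ 0.0104  0.0013 -0.0005] [ 0.008 -0.007  0.   ]
[ 0.1124  0.0013 -0.0004] [ 0.008 -0.007  0.   ]
(420, 784, 3)
```

View pics/pre.png

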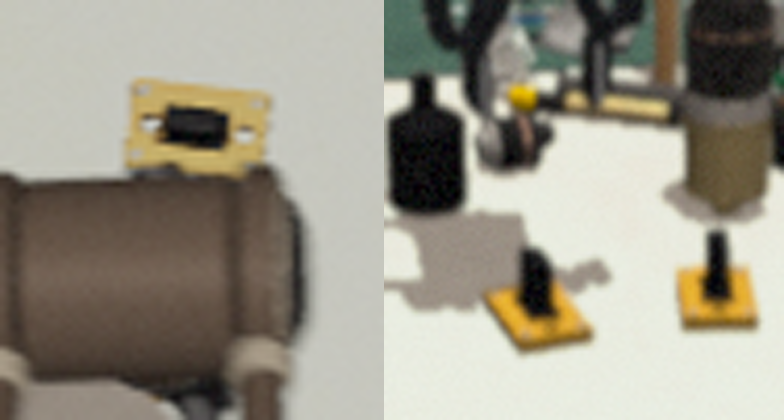

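Side view: the open fingers at (480,70) and (595,60) straddle the near plate's grip at (537,275) evenly. The top view is hidden by the arm. I'm descending and gripping.

Emit:
move_arm(deltas=[0.035,0.001,0,0,0,0,0.06,0.07,0.001,0,0,0,0,0.06,0.095,0.001,0,0,0,0,0.06,0.112,0.001,0,0,0,0,0.05,0.112,0.001,0,0,0,0,0.035])

```text
clock: 2.28
tcp_pos: [0.4988, 0.063, 0.0154]
ee_rot: [-0.155, 1.575, 0.156]
force: [-0.3, 0.5, -0.6]
gripper_width: 0.0389
```

Emit:
move_arm(deltas=[0,0,0,0,0,0,0.02,0,0,0,0,0,0,0.005,0,0,0,0,0,0,0.0,0,0,0,0,0,0,0.0,0,0,0,0,0,0,0.0])

```text
clock: 2.7
tcp_pos: [0.5045, 0.0638, 0.0205]
ee_rot: [-0.156, 1.563, 0.156]
force: [0.5, -0.5, -1.6]
gripper_width: 0.0128
```

```bash
python3 plan.py .503 .066 .15 11.6
```

```text
t 2.7 p [0.5045 0.0638 0.0205] yaw 11.39 w 0.0128 F [ 0.51 -0.48 -1.58] j [ 0.04  0.4   2.02 -0.    0.72 -0.16]
[-0.1295  0.0024 -0.0007] [-0.041  0.028  0.005]
```

Emit:
move_arm(deltas=[-0.01,0,0,0,0,0,0.0,-0.03,0,0,0,0,0,0.0,-0.055,0,0,0,0,0,0.0,-0.08,0,0,0,0,0,0.0,-0.09,0,0,0,0,0,0.0])

```text
clock: 3.12
tcp_pos: [0.5062, 0.0641, 0.1135]
ee_rot: [-0.157, 1.558, 0.156]
force: [1.6, -1.1, 0.1]
gripper_width: 0.0128
```

```bash
python3 plan.py .5405 -.2142 .1 26.7
```

```text
t 3.1167 p [0.5062 0.0641 0.1135] yaw 11.41 w 0.0128 F [ 1.57 -1.14  0.11] j [ 0.04  0.24  1.99  0.    0.9  -0.16]
[ 0.0137 -0.2796 -0.0215] [-3.058  0.076  0.023]
```

Emit:
move_arm(deltas=[0,-0.02,-0.0015,-0.2,0,0,0,0,-0.05,-0.0039,-0.5,0,0,0,0,-0.08,-0.0062,-0.85,0,0,0,0,-0.11,-0.0085,-1.2,0,0,0,0,-0.14,-0.0108,-1.53,0,0,0])

```text
clock: 3.53
tcp_pos: [0.5204, -0.0766, 0.1096]
ee_rot: [-0.263, 1.554, 0.263]
force: [-0.4, 0.3, -0.9]
gripper_width: 0.013
```

Emit:
move_arm(deltas=[0,-0.03,-0.0064,-0.35,0,0,0,0,-0.06,-0.0128,-0.7,0,0,0,0,-0.09,-0.0192,-1.0,0,0,0,0,-0.12,-0.0256,-1.35,0,0,0,0,-0.137,-0.0293,-1.53,0,0,0])

```text
clock: 3.95
tcp_pos: [0.538, -0.2178, 0.1097]
ee_rot: [-0.367, 1.539, 0.364]
force: [0.6, -0.2, -1.1]
gripper_width: 0.0129
```

Emit:
move_arm(deltas=[0,0,0,0,0,0,0,0.014,0,0,0,0,0,0,0.03,0,0,0,0,0,0,0.03,0,0,0,0,0,0,0.03,0,0,0,0,0,0])

```text
clock: 4.37
tcp_pos: [0.5361, -0.2131, 0.0782]
ee_rot: [-0.364, 1.542, 0.368]
force: [-0.4, 0.4, -1.0]
gripper_width: 0.0129
```

```bash
python3 plan.py .5405 -.2142 .08 26.7
python3 - <<'E'
from h import *
P=[]
for n,u,v,w,h,s in(('top',285,140,100,75,4),('side',225,190,100,120,4)):
    im,d=grab(n,n+'2');P.append(cv2.resize(im[v:v+h,u:u+w,::-1],(400,int(h*4)),interpolation=cv2.INTER_CUBIC))
A=np.zeros((480,800,3),np.uint8);A[:300,:400]=P[0];A[:,400:]=P[1];cv2.imwrite('pics/hov.png',A)
E
```

```text
t 4.3667 p [ 0.5361 -0.2131  0.0782] yaw 26.72 w 0.0129 F [-0.37  0.4  -0.96] j [-0.45  0.41  1.85  0.    0.89 -0.92]
[-0.0018 -0.0029  0.0034] [ 0.004 -0.024 -0.036]
```

View pics/hov.png

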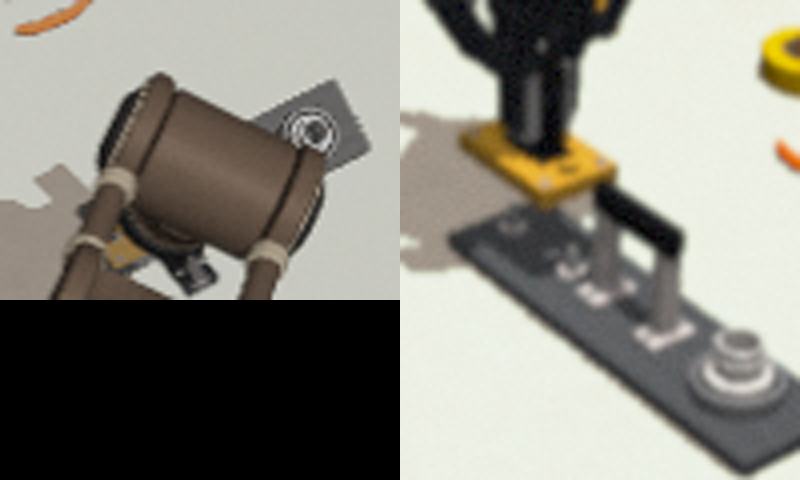

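Run:
```python
from h import *
im,d=load('side2');a=cv2.resize(im[215:265,236:286,::-1],(600,600),interpolation=cv2.INTER_LANCZOS4)
cv2.imwrite('pics/hov2.png',a)
```

```text
(no output)
```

View pics/hov2.png

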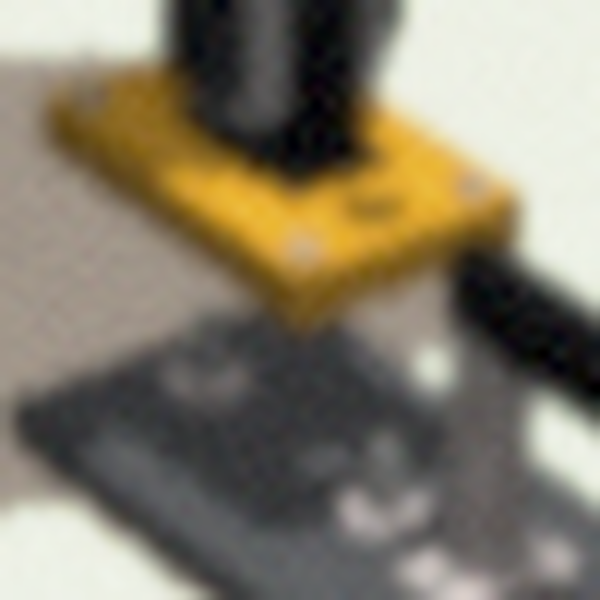

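```bash
cat > m2.py <<'E'
from h import *
D=lambda U,V:px(U,V,236,215,12)
pl=[('side',D(*a),b) for a,b in [((50,97),(-.023,.036,.01)),((300,293),(-.023,-.036,.01)),((520,193),(.023,-.036,.01)),((303,328),(-.023,-.036,0)),((50,138),(-.023,.036,0)),((515,234),(.023,-.036,0)),((372,206),(0,-.025,.01))]]
S=lambda U,V:px(U,V,232,228,7)
ca=[('side',S(*a),b) for a,b in [((37,148),(-.032,.115,.012)),((200,83),(.032,.115,.012)),((733,463),(.032,-.115,.012)),((553,553),(-.032,-.115,.012)),((151,92),(0,.099,.0255)),((253,164),(0,.049,.0255)),((375,78),(0,0,.074))]]
def fz(o,z,x0):
    def f(p):
        c,s=np.cos(p[2]),np.sin(p[2])
        return np.concatenate([proj(n,[p[0]+c*b[0]-s*b[1],p[1]+s*b[0]+c*b[1],z+b[2]])[0]-uv for n,uv,b in o])
    r=least_squares(f,x0,loss='soft_l1',f_scale=.5);return r.x,f(r.x).reshape(-1,2)
T=np.array([.5361,-.2131])
for z in(.0577,):
    x,r=fz(pl,z,[.54,-.21,.466]);print('plate',x.round(4),np.degrees(x[2]));print(r.round(2).tolist())
    e=x[:2]-T;c,s=np.cos(.4662),np.sin(.4662);print('plate-TCP in body axes',c*e[0]+s*e[1],-s*e[0]+c*e[1])
x,r=fit(pl,[.54,-.21,.0577,.466])[0].x,0;print('zfree',x.round(4))
x,r=fz(ca,0,[.57,-.28,.466]);print('car',x.round(4),np.degrees(x[2]));print(r.round(2).tolist())
print('seat',x[:2]+.074*np.array([-np.sin(x[2]),np.cos(x[2])]))
E
python3 m2.py
```

```text
plate [ 0.5383 -0.2127  0.4542] 26.026532593753856
[[-0.35, -0.43], [-0.11, -1.41], [0.65, -0.11], [-0.42, 0.16], [-0.31, 0.48], [0.92, 0.88], [0.15, -0.11]]
plate-TCP in body axes 0.002147855400861141 -0.0006441703915841074
zfree [ 0.5425 -0.1875  0.0424  0.4693]
car [ 0.5729 -0.2856  0.4606] 26.39266006129882
[[-1.08, -0.92], [0.86, -1.08], [1.14, -0.49], [-0.1, 0.16], [-0.04, 0.05], [0.15, 0.68], [-0.88, 2.67]]
seat [ 0.54001509 -0.2193531 ]
```

Side view at hover: the plate's near corner is at (303,328), the hole at (372,206), and the pins below at (205,385) and (382,505). The plate needs to shift about 4 mm toward carrier −y. The top view is blocked by the wrist. I'll lower to just above the pin tips and re-measure there.

Emit:
move_arm(deltas=[0.008,-0.002,0.0002,0,0,0,0,0.016,-0.004,0.0004,0,0,0,0,0.024,-0.004,0.0004,0,0,0,0,0.025,-0.004,0.0004,0,0,0,0,0.025,-0.004,0.0004,0,0,0,0])

```text
clock: 4.88
tcp_pos: [0.5387, -0.2174, 0.053]
ee_rot: [-0.364, 1.542, 0.367]
force: [-0.4, -0.7, -0.7]
gripper_width: 0.0127
```

Emit:
move_arm(deltas=[0,0,0,0,0,0,0,0,0,0,0,0,0,0,0,0,0,0,0,0,0,0,0,0,0,0,0,0])

```text
clock: 5.22
tcp_pos: [0.54, -0.218, 0.0546]
ee_rot: [-0.366, 1.539, 0.365]
force: [-0.1, -0.6, -1.4]
gripper_width: 0.013
```

```bash
for i in 1 2 3; do python3 - <<'E'
from h import *
im,d=grab('side','side3');o=readout.get_obs();print(o['clock'],o['tcp_pos'].round(4),o['ee_rot'].round(3),o['dq'].round(3))
cv2.imwrite('pics/low.png',cv2.resize(im[218:268,236:286,::-1],(600,600),interpolation=cv2.INTER_LANCZOS4))
E
done
```

```text
5.2667 [ 0.54   -0.218   0.0546] [-0.366  1.539  0.365] [ 0.002  0.001  0.002  0.    -0.001 -0.001]
5.3167 [ 0.54   -0.218   0.0546] [-0.366  1.539  0.365] [ 0.001  0.001  0.    -0.     0.001  0.001]
5.3667 [ 0.5399 -0.218   0.0545] [-0.366  1.539  0.365] [ 0.     0.001  0.004 -0.001 -0.001 -0.   ]
```

View pics/low.png

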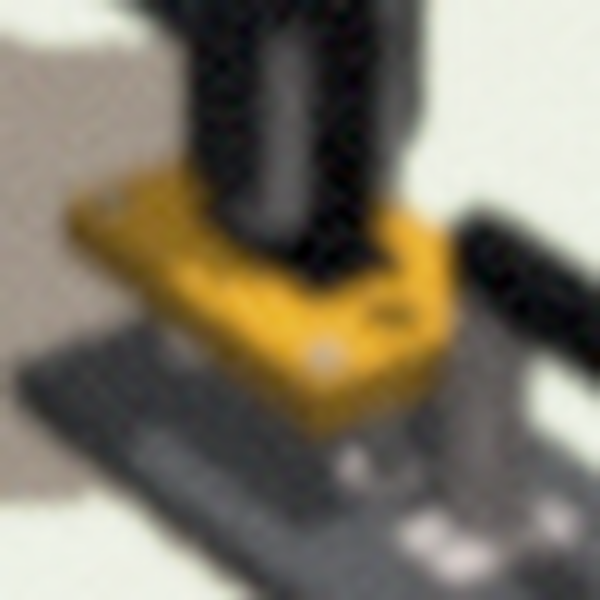

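Emit:
move_arm(deltas=[0,0.0012,0.0015,0,0,0,0,0.005,0.0012,0.0015,0,0,0,0,0.01,0.0012,0.0015,0,0,0,0,0.014,0.0012,0.0015,0,0,0,0,0.014,0.0012,0.0015,0,0,0,0])

```text
clock: 5.78
tcp_pos: [0.5394, -0.2156, 0.0387]
ee_rot: [-0.364, 1.542, 0.367]
force: [0.1, -0.3, -1.3]
gripper_width: 0.0129
```

Emit:
move_arm(deltas=[0,0,0,0,0,0,0,0,0,0,0,0,0,0])

```text
clock: 5.95
tcp_pos: [0.5405, -0.2161, 0.04]
ee_rot: [-0.365, 1.54, 0.366]
force: [0.1, 0.4, -0.6]
gripper_width: 0.013
```

```bash
python3 plan.py; python3 -c "
from h import *
print(readout.get_obs()['wrist_torque'].round(3))"
```

```text
t 5.95 p [ 0.5405 -0.2161  0.04  ] yaw 26.7 w 0.013 F [ 0.14  0.4  -0.61] j [-0.46  0.47  1.85  0.    0.82 -0.92]
[-0.014  0.016  0.004]
```

No contact force with the plate's underside about 5 mm below the pin tips, so both pins are in their holes. Lowering on to the deck.

Emit:
move_arm(deltas=[0.003,0,0,0,0,0,0,0.005,0,0,0,0,0,0,0.005,0,0,0,0,0,0])

```text
clock: 6.2
tcp_pos: [0.5403, -0.216, 0.0348]
ee_rot: [-0.365, 1.54, 0.366]
force: [-0.6, -0.4, -1.3]
gripper_width: 0.0131
```

Emit:
move_arm(deltas=[0.0015,0,0,0,0,0,0,0.003,0,0,0,0,0,0,0.003,0,0,0,0,0,0,0.003,0,0,0,0,0,0])

```text
clock: 6.53
tcp_pos: [0.5408, -0.2163, 0.0325]
ee_rot: [-0.366, 1.539, 0.365]
force: [0.2, 0.8, 1.1]
gripper_width: 0.0125
```

```bash
python3 plan.py
```

```text
t 6.5333 p [ 0.5408 -0.2163  0.0325] yaw 26.71 w 0.0125 F [0.18 0.78 1.07] j [-0.46  0.49  1.85  0.    0.81 -0.92]
```

Emit:
move_arm(deltas=[0.001,0,0,0,0,0,0,0.0015,0,0,0,0,0,0,0.0015,0,0,0,0,0,0])

```text
clock: 6.78
tcp_pos: [0.5408, -0.2162, 0.0324]
ee_rot: [-0.365, 1.54, 0.366]
force: [-4.2, 0.6, 8.7]
gripper_width: 0.0127
```

```bash
python3 plan.py
```

```text
t 6.7833 p [ 0.5408 -0.2162  0.0324] yaw 26.71 w 0.0127 F [-4.22  0.63  8.73] j [-0.46  0.49  1.85 -0.    0.81 -0.92]
```

Upward force is 8.7 N with TCP z at 0.0324 (0.0316–0.0325 expected seated), so the plate is on the deck. Releasing and rising.

Emit:
move_arm(deltas=[-0.0015,0,0,0,0,0,0.015,-0.0015,0,0,0,0,0,0.03,-0.0015,0,0,0,0,0,0.045,-0.0015,0,0,0,0,0,0.05,-0.0015,0,0,0,0,0,0.05])

```text
clock: 7.2
tcp_pos: [0.5405, -0.2161, 0.032]
ee_rot: [-0.365, 1.54, 0.366]
force: [0.0, 0.1, -0.8]
gripper_width: 0.0499
```

Emit:
move_arm(deltas=[-0.01,0,0,0,0,0,0.05,-0.03,0,0,0,0,0,0.05,-0.06,0,0,0,0,0,0.05,-0.09,0,0,0,0,0,0.05,-0.1,0,0,0,0,0,0.05])

```text
clock: 7.62
tcp_pos: [0.5436, -0.2176, 0.1376]
ee_rot: [-0.369, 1.533, 0.361]
force: [1.5, -0.8, 0.3]
gripper_width: 0.0498
```

```bash
python3 plan.py .5735 -.2803 .13 26.7 .5735 -.2803 .047 26.7
python3 - <<'E'
from h import *
P=[]
for n,u,v in(('top',300,150),('side',232,220)):
    im,d=grab(n,n+'4');P.append(cv2.resize(im[v:v+95,u:u+80] [...,::-1],(400,475),interpolation=cv2.INTER_CUBIC))
cv2.imwrite('pics/seated.png',np.hstack(P))
E
```

```text
t 7.6167 p [ 0.5436 -0.2176  0.1376] yaw 26.71 w 0.0498 F [ 1.5  -0.83  0.31] j [-0.46  0.33  1.81  0.    0.99 -0.92]
[ 0.008  -0.0694 -0.0015] [0.001 0.058 0.076]
[ 0.091  -0.0688 -0.0019] [0.001 0.058 0.076]
```

View pics/seated.png

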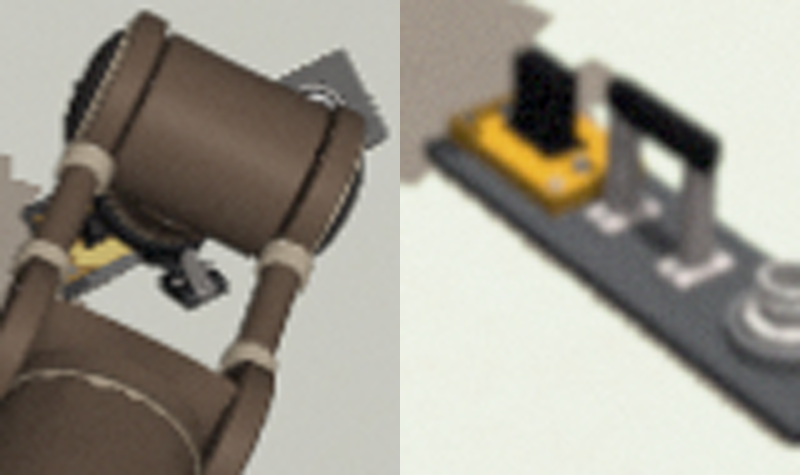

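The plate sits flush, with the near pin showing in its hole at (583,160) and the ring in its nest. Moving over the handle.

Emit:
move_arm(deltas=[0,-0.02,0,0,0,0,0.05,0,-0.045,0.0003,0,0,0,0.05,0,-0.065,0.0005,0,0,0,0.05,0,-0.072,0.0005,0,0,0,0.05,0,-0.072,0.0005,0,0,0,0.05])

```text
clock: 8.13
tcp_pos: [0.5728, -0.281, 0.1304]
ee_rot: [-0.363, 1.542, 0.366]
force: [0.5, 0.0, 0.7]
gripper_width: 0.05
```

Emit:
move_arm(deltas=[0.02,0,0,0,0,0,0.05,0.04,0,0,0,0,0,0.05,0.06,0,0,0,0,0,0.05,0.06,0,0,0,0,0,0.05,0.06,0,0,0,0,0,0.05])

```text
clock: 8.55
tcp_pos: [0.5709, -0.2781, 0.0699]
ee_rot: [-0.362, 1.544, 0.37]
force: [0.3, 0.0, 0.2]
gripper_width: 0.0498
```

Emit:
move_arm(deltas=[0,0,0,0,0,0,0.05,0,0,0,0,0,0,0.05])

```text
clock: 8.72
tcp_pos: [0.5743, -0.2804, 0.0737]
ee_rot: [-0.367, 1.538, 0.364]
force: [0.3, 0.5, 0.5]
gripper_width: 0.0497
```

```bash
python3 plan.py .5735 -.2803 .047 26.7
python3 - <<'E'
from h import *
im,d=grab('side','side5');cv2.imwrite('pics/han.png',cv2.resize(im[205:305,240:340][...,::-1],(600,600),interpolation=cv2.INTER_CUBIC))
E
```

```text
t 8.7167 p [ 0.5743 -0.2804  0.0737] yaw 26.72 w 0.0497 F [0.31 0.47 0.5 ] j [-0.52  0.51  1.7   0.    0.93 -0.99]
[ 0.0267  0.0005 -0.0007] [0.005 0.015 0.02 ]
```

View pics/han.png

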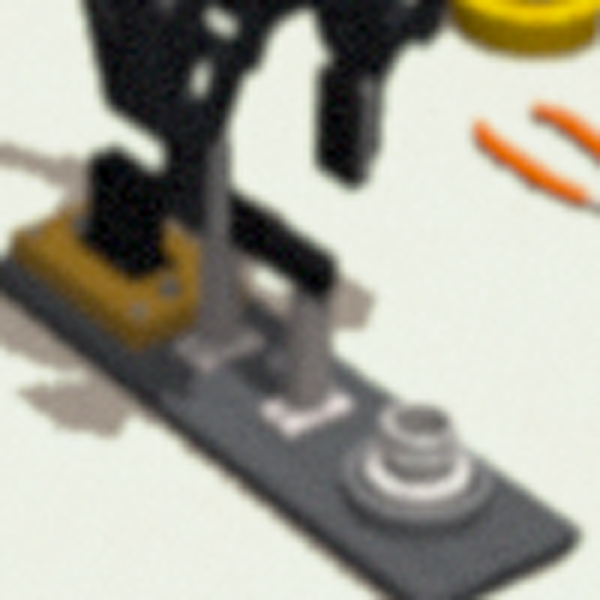

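Side view: the fingers at (205,200) and (350,175) straddle the bar, whose near end is at (330,270). Descending and gripping.

Emit:
move_arm(deltas=[0.01,0,-0.0005,0,0,0,0.05,0.02,0,-0.0005,0,0,0,0.05,0.0265,0,-0.0005,0,0,0,0.05,0.0265,0,-0.0005,0,0,0,0.05,0.0265,0,-0.0005,0,0,0,0.04])

```text
clock: 9.18
tcp_pos: [0.572, -0.28, 0.0444]
ee_rot: [-0.364, 1.542, 0.367]
force: [0.1, -0.3, 0.4]
gripper_width: 0.0406
```

Emit:
move_arm(deltas=[0,0,0,0,0,0,0.03,0,0,0,0,0,0,0.02,0,0,0,0,0,0,0.014,0,0,0,0,0,0,0.01,0,0,0,0,0,0,0.0])

```text
clock: 9.6
tcp_pos: [0.5727, -0.2809, 0.0462]
ee_rot: [-0.366, 1.54, 0.365]
force: [-2.3, -1.2, 1.0]
gripper_width: 0.0112
```

Emit:
move_arm(deltas=[0,0,0,0,0,0,0.0,0,0,0,0,0,0,0.0,0,0,0,0,0,0,0,0,0,0,0,0,0,0])

```text
clock: 9.93
tcp_pos: [0.5728, -0.2809, 0.0463]
ee_rot: [-0.366, 1.54, 0.365]
force: [-3.3, -2.4, 4.5]
gripper_width: 0.0117
```

```bash
python3 plan.py .5735 -.2803 .047 26.7
```

```text
t 9.9333 p [ 0.5728 -0.2809  0.0463] yaw 26.72 w 0.0117 F [-3.3  -2.36  4.5 ] j [-0.52  0.55  1.71 -0.    0.89 -0.99]
[-0.0007  0.0003  0.0009] [ 0.004 -0.005  0.006]
```

Emit:
move_arm(deltas=[-0.001,0,0,0,0,0,0,-0.003,0,0,0,0,0,0,-0.006,0,0,0,0,0,0,-0.01,0,0,0,0,0,0,-0.015,0,0,0,0,0,0])

```text
clock: 10.35
tcp_pos: [0.572, -0.2794, 0.0595]
ee_rot: [-0.364, 1.542, 0.368]
force: [0.1, 0.1, -7.6]
gripper_width: 0.011
```

```bash
python3 plan.py .5728 -.2809 .17 26.7; python3 -c "
from h import *
print(readout.get_obs()['wrist_torque'].round(3))"
```

```text
t 10.35 p [ 0.572  -0.2794  0.0595] yaw 26.71 w 0.011 F [ 0.13  0.09 -7.61] j [-0.52  0.53  1.7   0.    0.91 -0.99]
[-1.105e-01 -1.400e-03 -1.000e-04] [ 0.002 -0.014 -0.032]
[-0.017  0.007 -0.066]
```

Force −7.6 N matches the loaded weight, and the moment is near zero. Continuing up.

Emit:
move_arm(deltas=[-0.006,0,0,0,0,0,0,-0.012,0,0,0,0,0,0,-0.018,0,0,0,0,0,0,-0.024,0,0,0,0,0,0,-0.03,0,0,0,0,0,0])

```text
clock: 10.77
tcp_pos: [0.5731, -0.2805, 0.0917]
ee_rot: [-0.366, 1.539, 0.365]
force: [0.2, 0.2, -5.9]
gripper_width: 0.0108
```

Emit:
move_arm(deltas=[-0.006,0,0,0,0,0,0,-0.012,0,0,0,0,0,0,-0.018,0,0,0,0,0,0,-0.024,0,0,0,0,0,0,-0.03,0,0,0,0,0,0])

```text
clock: 11.18
tcp_pos: [0.5729, -0.2805, 0.1214]
ee_rot: [-0.365, 1.54, 0.365]
force: [-0.7, 0.6, -6.6]
gripper_width: 0.0111
```

Emit:
move_arm(deltas=[-0.006,0,0,0,0,0,0,-0.012,0,0,0,0,0,0,-0.018,0,0,0,0,0,0,-0.024,0,0,0,0,0,0,-0.03,0,0,0,0,0,0])

```text
clock: 11.6
tcp_pos: [0.5729, -0.2804, 0.1513]
ee_rot: [-0.365, 1.54, 0.366]
force: [0.1, -0.5, -6.4]
gripper_width: 0.0111
```

Emit:
move_arm(deltas=[-0.006,0,0,0,0,0,0,-0.012,0,0,0,0,0,0,-0.018,0,0,0,0,0,0,-0.021,0,0,0,0,0,0,-0.022,0,0,0,0,0,0])

```text
clock: 12.02
tcp_pos: [0.5735, -0.2808, 0.1739]
ee_rot: [-0.366, 1.538, 0.364]
force: [-0.8, -0.0, -6.3]
gripper_width: 0.0109
```

Emit:
move_arm(deltas=[0,0,0,0,0,0,0,0,0,0,0,0,0,0,0,0,0,0,0,0,0,0,0,0,0,0,0,0,0,0,0,0,0,0,0])

```text
clock: 12.43
tcp_pos: [0.5727, -0.2803, 0.1723]
ee_rot: [-0.365, 1.54, 0.366]
force: [-0.2, -0.3, -5.7]
gripper_width: 0.0108
```

```bash
python3 plan.py .5728 -.2809 .17 26.7
python3 - <<'E'
from h import *
o=readout.get_obs();print(o['wrist_torque'].round(3),o['dq'].round(3))
im,d=grab('side','side6');cv2.imwrite('pics/end.png',cv2.resize(im[165:285,230:350][...,::-1],(600,600),interpolation=cv2.INTER_CUBIC))
E
```

```text
t 12.4333 p [ 0.5727 -0.2803  0.1723] yaw 26.71 w 0.0108 F [-0.22 -0.26 -5.71] j [-0.52  0.39  1.65 -0.    1.1  -0.99]
[ 0.0023 -0.0006 -0.0001] [ 0.001 -0.005 -0.008]
[ 0.007 -0.01   0.039] [ 0.001  0.    -0.003  0.002 -0.    -0.001]
```

View pics/end.png

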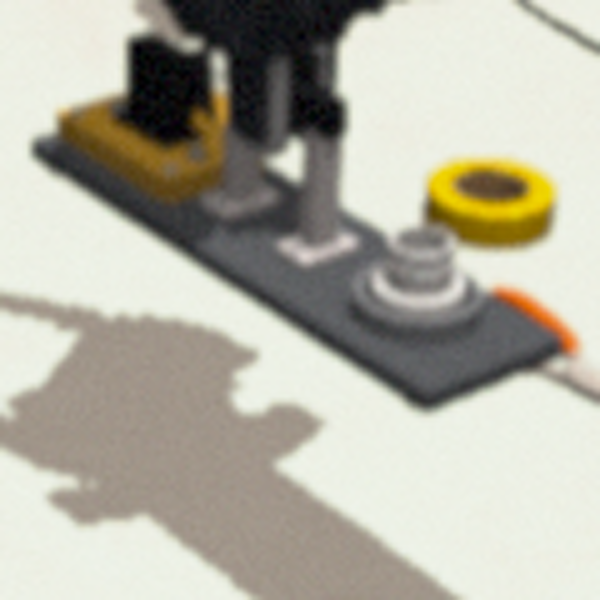

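Side view: the carrier is in the air with the plate seated, grip at (165,90), and the ring in its nest at (420,265). I'll check level numerically against a level model.

Run:
```python
from h import *
E=lambda U,V:px(U,V,230,165,5)
S=lambda U,V:px(U,V,232,228,7)
b=np.array([(-.032,.115,.012),(-.032,-.115,.012),(.032,-.115,.012)])
R=Ro.from_euler('z',26.7,degrees=True)
w=R.apply(b)+[.5738,-.2803,0]
now=np.array([E(35,143),E(428,392),E(573,335)]);was=np.array([S(37,148),S(553,553),S(733,463)])
print((now-was).round(2));print((proj('side',w+[0,0,.126])-proj('side',w)).round(2))
```

```text
[[ -0.26 -55.51]
 [  4.63 -63.57]
 [  7.91 -62.11]]
[[ -0.74 -55.21]
 [  4.52 -62.19]
 [  6.15 -60.57]]
```

```bash
python3 -c "
from h import *
print(manip.close_job());o=readout.get_obs();print(o['clock'],o['tcp_pos'],o['force'])"
```

```text
the job is handed in; nothing more can be done
None
the job is handed in; nothing more can be done
```

The job is done and handed in at about 12.5 s. The carrier is held about 12.6 cm above the bench, with the backplate on its pins and the ring in its nest.

- **Backplate:** I took the plate nearest the base (0.50 m away; the look-alike was at 0.61 m). The pins entered the holes with no contact force. It stopped on the deck at the expected height with about 9 N of push, and I let go. The picture after release shows it flush, with one pin visible in its hole.
- **Carrier lift:** I gripped the handle bar and lifted straight up by 12.6 cm. The arm is at rest, the force reading matches the loaded weight (6–7 N), the moment at the wrist is near zero, and the tool is vertical to within 0.05°.
- **Level check:** Compared with a level model, the two ends of the carrier differ by about 1 pixel in the side view. That is at most 0.5° of tilt, about my reading error. The last picture shows the plate and the ring in place.
- **What disagreed:** Heights measured from the two cameras came out about 4 mm low, so I used the robot's contact heights instead. The wrist hid the top view, so the seating and the lift were checked from the side camera and the force readings only.

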